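# Clamp the caliper bracket and drive out its seized guide pin

## Robot

A 6-joint arm with a two-finger parallel gripper is mounted at the origin on the work surface. World frame = base frame: x ahead of the robot, y to its left, z up, the work surface at z = 0. Lengths are in mm, angles in rad, forces in N, time in s.
With the tool pointing down it reaches from about 350 to 775 mm from the base axis. Payload 7.3 kg.
Tool frame: the origin (TCP) lies between the finger pads; the fingertips stand 25 mm ahead of it and the grasp point (between the pads) lies 6 mm ahead of it; z points along the fingers, y is the line along which they close (so a half turn about z gives the same grasp; the last joint's range is limited). The gripper opens to 92 mm and grips with 3 to 60 N. Pads are 19 mm wide; open, the fingers measure 130 mm over their backs; the gripper's body (75 mm by 190 mm) begins 47 mm behind the grasp point.
Start: joints at [1.106, 0.342, 1.524, -0, 1.275, -0.146], TCP at [164.534, 498.569, 251.741] pointing down, gripper open.
Joint ranges: [-2.53, 2.53], [-0.77, 2.02], [0.04, 2.7], [-1, 4.14], [0.28, 2.66], [-3.11, 3.11]. Speed limits (rad/s): [2.57, 2.57, 3.14, 3.14, 3.14, 3.14].

## Interface

Orientations are given as [roll, pitch, yaw] about the fixed x, y, z axes, in that order (R = Rz(yaw) Ry(pitch) Rx(roll)).
In Python, from plant import bot gives the robot as it stands.
- The arm moves only by the tool play_rows, never from a script. Its argument "commands" is a list of rows, each an object of numbers: "x", "y", "z": the shift along the tool's x, y, z in m; "twist": the turn about the tool's z in degrees. In form: [{"x": .., "y": .., "z": .., "twist": ..}, ...]. A call has exactly 8 rows; each row is the pose to reach, as a shift and turn from the pose commanded when the call began, along the tool's axes at that moment; what a row does not reach only later rows make up. A row lasts 1/10 s, in which the tool goes at most 50 mm and 8.59 degrees, less where a joint would pass 70% of its speed; a pose out of reach is approached as far as the arm can. A call with a gripper value outside its range is refused whole. "jaw" is the closure, from 0 (fully open) to 1 (shut), set as the call begins (left out, the last holds). The fingers move at their own pace and stop on an object; the grip force is fixed at half the most. Time passes only in rows, so rows that repeat a pose let the fingers close, or fill a call up. It gives the time, the measured TCP pose, the force, the opening and the grip force at its end, in the units of the state.
- bot.get_obs(): the state, without advancing time (a new reading comes with each control period).
- bot.capture(name): name is "scene" or "top" or "wrist"; returns a dict with "pixels" (420x560x3 uint8, red, green, blue), "fx", "fy", "cx", "cy" (pixels), "k1" (the pictures are not rectified: a ray, as slopes to the right and down, at radius r is drawn at 1 + k1 r^2 times it, then the intrinsics apply), "eye" and "rotation" of the camera in the world. Camera axes: x right, y down, z forward; pixel columns grow to the right and rows downward; lengths in mm; the calibration is good to about 2 mm. A picture is of the moment at which its call begins. There is no depth.
- bot.close_job(): hands the job in; it is judged then, once.
The state is a dict: "time": time; "joint_positions": joint angles; "dq": joint speeds; "tau": joint torques, N m; "tool_pos": TCP position; "tcp_rot": TCP orientation; "contact_force": force on the tool from outside, world axes, zero at the start; "moment": the same for the moment, N m; "grip_width": finger opening in mm; "finger_force": force on a finger pad.
Only numpy, scipy, OpenCV 4.12 (cv2) and the standard library are available. Lean on these libraries where they do the work, as an engineer would, in place of code of your own. Each camera call takes 0.05 s, during which the arm holds its last target. There are 200 camera calls.

## Task

Stand the loose brake caliper bracket upright and centred on the bed of the bench clamp, between the orange sliding jaw and the blue anvil, with its guide pin across the clamping direction, and squeeze the red trigger again and again until the bracket is firmly gripped against the anvil: the yellow plunger behind the jaw's pad must have all but disappeared into the jaw. Only then push the pin's brass tail in from behind until it is about flush with the bracket, and leave the bracket gripped, with the hand clear of everything. Move the jaw with the trigger only, never by pushing it, and leave the other things on the bench where they are.

Things in the scene. Friction and masses are not known exactly. Their poses are not given: they have to be found in the camera images.
- clamp: Bench quick clamp, bolted down. Origin at table level; y = clamping axis (jaw closes toward +y), z up. Steel bed x +-50, y -207 to 107 mm, top at z = 8 mm. Blue anvil at +y: face y = 75, 70 wide, top z = 48 mm. Black fixed upright handle 26 (x) x 14 (y), y -168 to -154, top z = 124 mm; red trigger lever on its +y side. Blue cheeks by the ratchet: x +-19, y -168 to -102, top z = 64 mm.
- jaw: Orange sliding jaw on a toothed bar. Axes are the clamp's; origin at the clamp's origin when fully back, moves up to 75 mm along its +y. Block 50 (x) x 22 (y) mm, front at its y = -55, top z = 46 mm. 14 N friction keeps it where it is; each full squeeze and release of the trigger ratchets it about 10 mm forward (5 if half squeezed); it does not come back.
- pad (a joint): How far the jaw's black pad is pressed back into the jaw against its spring (m, 0 free, 0.010 fully in; 1300 N/m). Pad 46 mm wide, 8 thick, z 12 to 46 mm, on a yellow plunger 20 mm in diameter, of which 12 mm shows when free and 2 mm when fully in. Firm grip: above 0.006. An extra squeeze does no harm.
- trigger (a joint): Angle of the red trigger lever: 0 at rest (leaning 0.21 rad toward the jaw), 0.42 rad fully squeezed toward the black handle. Springs back when let go. Takes about 4 N at its upper end (12 N while the jaw moves freely), up to about 20 N while the pad is pressed home.
- trigger_face (a point): Centre of the trigger's front face (toward the jaw), 55 mm above its pivot; moves with it. Lever 22 mm wide (x), 12 thick, its top 17 mm beyond this point. Pivot at clamp y = -135, z = 51 mm. Over the outsides of handle and trigger here: about 50 mm at rest, 28 mm squeezed.
- handle_grip (a point): Middle of the black fixed handle at squeezing height, 106 mm above the table; the handle is 14 mm thick in clamp y and 26 mm wide in x.
- pad_face (a point): Centre of the moving pad's gripping face, 29 mm above the table. At the start 84 to 102 mm from the anvil face.
- anvil_face (a point): Centre of the fixed anvil's gripping face, 29 mm above the table.
- bracket: Loose aluminium caliper bracket, about 0.5 kg: block 44 (x) x 60 (y) x 46 (z) mm; on its top centre an upright lug 22 (x) x 30 (y) mm, z 46 to 71 mm, to pick it up by. Origin: centre of underside. Guide pin along x, 32 mm up. Goes in the clamp with its 60 mm between the jaws, x axis across the clamping axis. Starts upright beside the clamp, tail roughly toward the robot.
- guide_pin (a joint): How far the seized pin has been pushed through the bracket toward its +x (m): at 0 its 16 mm diameter brass tail stands 28 mm out of the -x face, its steel head (22 mm diameter, 8 high) lies on the +x face; 0.028 = tail flush; stops at 0.030. Takes a little over 7 N; stays where left.
- pin_tail (a point): Centre of the end of the pin's brass tail, on the pin's axis; moves with the pin.
- oil_filter: Bystander: blue oil filter can, 76 mm diameter, 90 mm high, origin at its underside. May have swapped places with the bracket.
- grease_tub: Bystander: white grease tub with red cap, 70 mm diameter, 70 mm high, origin at its underside. May have swapped places with the bracket.
- spray_can: Bystander: tall red and yellow spray can, 52 mm diameter, 170 mm high, origin at its underside.
- fluid_can: Bystander: yellow and orange fluid can, 60 mm diameter, 95 mm high, origin at its underside.
- socket: Bystander: steel socket standing on end beyond the clamp, 28 mm diameter, 35 mm high, origin at its underside.
- wrench: Bystander: steel wrench 160 mm long lying flat on the robot's side of the clamp, origin at the middle of its underside, long axis x.
- parts_carton: Bystander: blue carton 70 x 120 x 50 mm (x, y, z), origin at the centre of its underside.
Not all that is in view belongs to the job. What is shaped like the bracket but green is not meant.

How it is judged (in metres and radians):
On the way, in this order (a step that is already met when the one before it is completed fails the run):
1. the bracket stands on the clamp's bed against the anvil and is firmly gripped (pad pressed in more than 6 mm) with the trigger let go, the pin not yet pushed (x of bracket in the frame of clamp between -0.02 and 0.02 m and y of bracket in the frame of clamp between 0.038 and 0.052 m and z of bracket in the frame of clamp below 0.014 m and angle between the x axis of bracket and the x axis of clamp, either way round below 0.12 rad and angle between bracket's own z axis and vertical below 0.1 rad and value of joint pad above 0.006 m and value of joint trigger below 0.1 rad and value of joint guide_pin below 0.004 m), for 0.2 s.
2. the guide pin has been pushed through more than 23 mm, with the bracket still gripped (x of bracket in the frame of clamp between -0.02 and 0.02 m and y of bracket in the frame of clamp between 0.038 and 0.052 m and z of bracket in the frame of clamp below 0.014 m and angle between the x axis of bracket and the x axis of clamp, either way round below 0.12 rad and angle between bracket's own z axis and vertical below 0.1 rad and value of joint pad above 0.006 m and value of joint trigger below 0.1 rad and value of joint guide_pin above 0.023 m), for 0.2 s.
At the end, for the whole second after the job is handed in: Bracket upright on the clamp bed, at rest: within 20 mm of its centre line, against the anvil within 7 mm, square within 0.12 rad; pad pressed in over 6 mm with the trigger released; guide pin pushed through over 23 mm (tail less than 5 mm out) (all of step 2 and linear speed of bracket below 0.02 m/s); the robot touches nothing.
It fails at once if the jaw is pushed by the robot itself (more than 8 N) (contact force between any of the fingers, the arm and jaw above 8 N).
It fails at once if another thing on the bench is shifted by more than 30 mm (distance of any of oil_filter, grease_tub, spray_can, fluid_can, socket, wrench, parts_carton from where it was at the start of the episode above 0.03 m).
It also fails if it takes over 72 s, if anything falls off the work surface, if the arm or the gripper's body presses on something with over 40 N, if the wrist force passes 120 N, or if a joint passes its speed limit or range.

## Working session

There is one attempt and no reset: what is moved stays moved. The work goes in short steps, Python scripts to look and compute and a tool call to move; the robot and the scene stay as the last step left them, time stands still between calls to the robot, and variables do not carry over. Pictures are saved under pics/ and viewed, at most 10 in all, crops included, and the job is handed in when it is done.

Besides the shell and the picture viewer there is one more tool, called after "Request:" by a JSON object that holds its "fn" and its "kwargs", one argument or row to a line. play_rows: Moves the arm, as the interface text tells. Its arguments: {"type":"object","properties":{"commands":{"type":"array"},"jaw":{"type":"number"}},"required":["commands"]}

```bash
mkdir -p pics
cat > h.py <<'E'
import numpy as np, cv2, pickle
from plant import bot
def snap(name,fn):
    c=bot.capture(name); cv2.imwrite(f'pics/{fn}.png',np.ascontiguousarray(c['pixels'][:,:,::-1])); pickle.dump(c,open(f'pics/{fn}.pkl','wb')); return c
def ray(c,u,v):
    x=np.array([(u-c['cx'])/c['fx'],(v-c['cy'])/c['fy']]); s=x.copy()
    for _ in range(20): s=x/(1+c['k1']*(s@s))
    return np.array(c['eye']),np.array(c['rotation'])@np.array([s[0],s[1],1])
def onz(c,u,v,z):
    e,d=ray(c,u,v); return e+d*(z-e[2])/d[2]
def proj(c,P):
    p=np.array(c['rotation']).T@(np.array(P,float)-np.array(c['eye'])); s=p[:2]/p[2]; s=s*(1+c['k1']*(s@s))
    return np.array([c['fx']*s[0]+c['cx'],c['fy']*s[1]+c['cy']])
def load(fn): return pickle.load(open(f'pics/{fn}.pkl','rb'))
E
python3 - <<'E'
from h import *
for n in('scene','top'):
    c=snap(n,n+'0'); print(n,{k:np.round(c[k],3).tolist() for k in c if k!='pixels'})
    cv2.imwrite(f'pics/{n}0b.png',cv2.resize(cv2.imread(f'pics/{n}0.png'),(800,600),interpolation=cv2.INTER_CUBIC))
print(bot.get_obs())
E
```

```text
scene {'fx': 430.093, 'fy': 430.093, 'cx': 288.049, 'cy': 207.431, 'k1': 0.045, 'eye': [946.758, -566.733, 828.691], 'rotation': [-2.374, -0.005, 0.583]}
top {'fx': 418.03, 'fy': 418.03, 'cx': 277.254, 'cy': 207.815, 'k1': -0.082, 'eye': [370.416, 46.475, 1101.346], 'rotation': [-2.928, -0.006, -1.646]}
{'time': 0.1, 'joint_positions': array([ 1.10600497e+00,  3.42664591e-01,  1.52491264e+00,  2.22448343e-05,
        1.27542340e+00, -1.46001679e-01]), 'dq': array([-1.25376812e-03, -4.23225063e-04, -8.29242651e-05, -9.63602597e-05,
       -1.50599003e-03, -8.36639034e-04]), 'tau': array([ 1.91052190e-03, -4.32004666e+01, -2.44695264e+01,  7.20566022e-02,
        5.25392080e-02, -2.68398458e-05]), 'tool_pos': array([164.36796002, 498.25780791, 251.11154238]), 'tcp_rot': array([-3.14020275e+00, -2.25883547e-04,  2.82279632e+00]), 'contact_force': array([-0.24511034, -0.71990723,  0.44975224]), 'moment': array([-0.02199911, -0.05742092,  0.05927326]), 'finger_force': 0.0, 'grip_width': 91.80415977841074}
```

View pics/top0b.png

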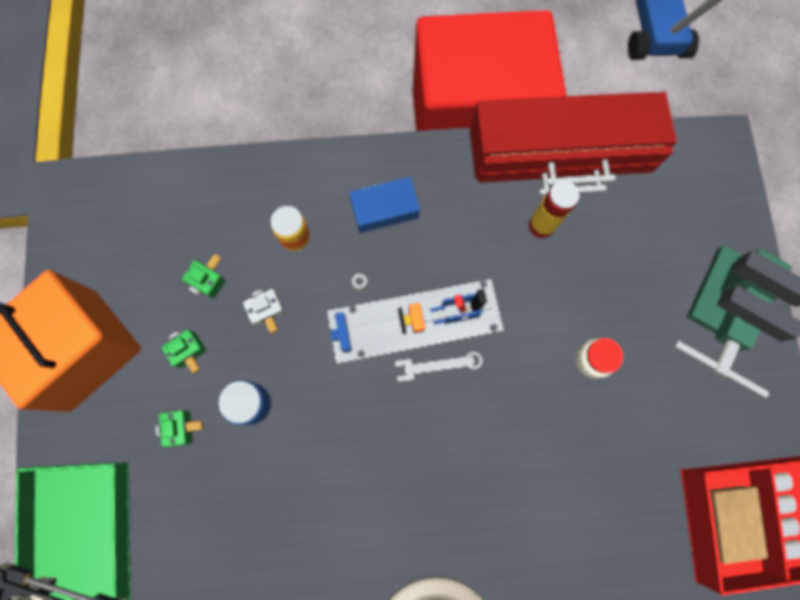

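View pics/scene0b.png

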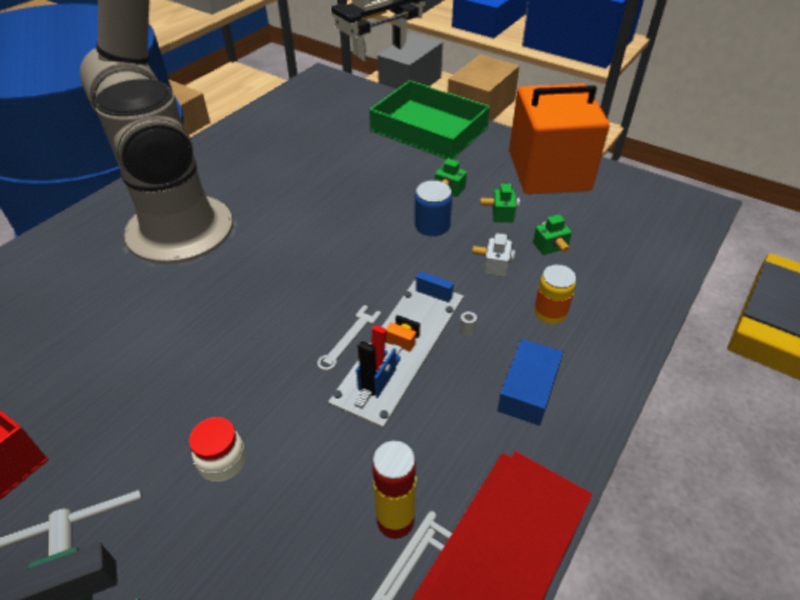

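Top view: white bracket at (262,307) with its tail down and slightly right. The clamp has its anvil at (341,332) and handle at (480,298). The wrench is on the robot side and the socket is at (359,281). I'll enlarge both.

```bash
cat >> h.py <<'E'
from scipy.spatial.transform import Rotation as Ro
def _R(c):
    r=np.array(c['rotation'],float); return r if r.shape==(3,3) else Ro.from_euler('xyz',r).as_matrix()
_s=snap
def snap(name,fn):
    c=_s(name,fn); c['rotation']=_R(c); pickle.dump(c,open(f'pics/{fn}.pkl','wb')); return c
def load(fn):
    c=pickle.load(open(f'pics/{fn}.pkl','rb')); c['rotation']=_R(c); return c
def crop(fn,u0,v0,w,h,k,out):
    im=cv2.imread(f'pics/{fn}.png')[v0:v0+h,u0:u0+w]; cv2.imwrite(f'pics/{out}.png',cv2.resize(im,None,fx=k,fy=k,interpolation=cv2.INTER_CUBIC))
E
python3 -c "
from h import *
crop('top0',160,185,200,75,4,'a');crop('scene0',225,150,133,100,6,'b2')
a=cv2.imread('pics/a.png');b=cv2.imread('pics/b2.png');print(a.shape,b.shape)
c=load('top0')
for n,u,v in(('br',262,307),('anv',341,332),('handle',480,298)): print(n,onz(c,u*.7,v*.7,40))
"
```

```text
(300, 800, 3) (600, 798, 3)
br [598.34122795 267.6937572   40.        ]
anv [542.09915641 126.81480293  40.        ]
handle [ 585.88039758 -129.03798551   40.        ]
```

View pics/a.png

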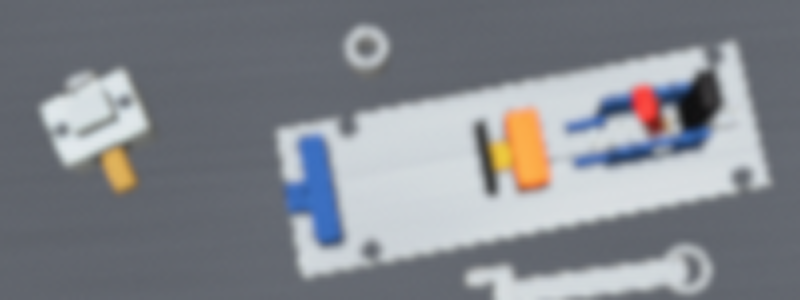

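View pics/b2.png

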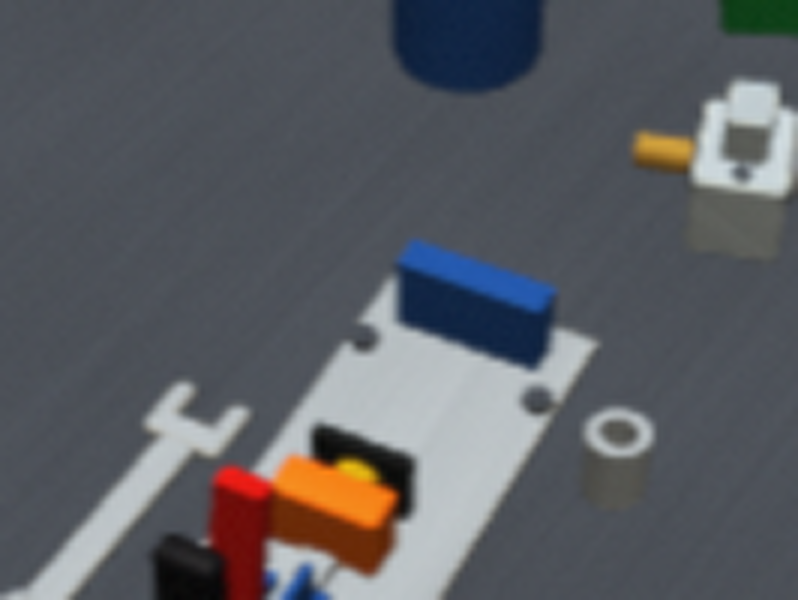

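```bash
cat > fit.py <<'E'
from h import *
from scipy.optimize import least_squares
T=load('top0');S=load('scene0')
A=lambda x,y:(160+(x+.5)/4-.5,185+(y+.5)/4-.5)
B=lambda x,y:(225+(x+.5)/6-.5,150+(y+.5)/6-.5)
def fit(obs,g):
    def f(p):
        R=Ro.from_euler('z',p[2]).as_matrix()
        return np.concatenate([proj(c,R@np.array(P,float)+[p[0],p[1],0])-uv for c,uv,P in obs])
    r=least_squares(f,g,x_scale=[1,1,.01]); return r.x,np.round(r.fun.reshape(-1,2),1).tolist()
cl=[(T,A(276,128),(50,107,8)),(T,A(304,278),(-50,107,8)),(T,A(770,186),(-50,-207,8)),(T,A(737,42),(50,-207,8))]
cs=[(S,B(600,343),(50,107,8)),(S,B(398,263),(-35,75,48)),(S,B(552,306),(35,75,48)),(S,B(540,368),(35,75,8))]
br=[(T,A(40,107),(22,30,46)),(T,A(124,68),(22,-30,46)),(T,A(150,128),(-22,-30,46)),(T,A(66,166),(-22,30,46))]
bs=[(S,B(692,188),(-22,-30,46)),(S,B(783,197),(22,-30,46)),(S,B(708,100),(-22,30,46))]
if __name__=='__main__':
    for n,a,b,g in(('clamp',cl,cs,[560,0,.15]),('brk',br,bs,[598,267,.4])):
        for o in(a,b,a+b): print(n,*fit(o,g))
    c,_=fit(cl+cs,[560,0,.15]); R=Ro.from_euler('z',c[2]).as_matrix()
    # jaw front from orange top edge
    for u in((505,112),(525,190)):
        print('jaw front y',(R.T@(onz(T,*A(*u),46)-[c[0],c[1],0])))
    print('tail',onz(T,*A(126,192),32)); print('filter,socket',onz(T,243*.7,402*.7,90),onz(T,359*.7,281*.7,35))
E
python3 fit.py
```

```text
clamp [5.53653578e+02 4.05948533e+01 1.18460049e-01] [[0.4, 0.3], [-0.2, -0.3], [-0.0, -0.0], [-0.2, 0.0]]
clamp [5.59431587e+02 4.29853608e+01 1.54299556e-01] [[0.2, -1.1], [0.0, -0.3], [-0.7, 0.5], [0.5, 0.9]]
clamp [5.55063908e+02 4.18333859e+01 1.13857311e-01] [[-0.1, -0.3], [-0.8, -1.0], [-0.5, -0.2], [-0.5, -0.1], [-0.2, -0.5], [-0.3, -0.7], [-1.5, 0.8], [-0.3, 1.2]]
brk [5.99701193e+02 2.66447674e+02 3.70416287e-01] [[-0.1, -0.1], [0.1, -0.1], [0.2, -0.1], [-0.1, 0.3]]
brk [6.03942454e+02 2.62666758e+02 3.62429128e-01] [[-0.5, -0.5], [0.7, 0.5], [-0.2, -0.0]]
brk [6.01006523e+02 2.65782592e+02 3.76919814e-01] [[0.1, -0.5], [0.2, -0.6], [0.5, -0.7], [0.2, -0.2], [-0.8, -1.5], [0.4, -0.6], [-0.8, -1.0]]
jaw front y [ 23.88158653 -42.58455679  46.        ]
jaw front y [-28.35944584 -45.38714425  46.        ]
tail [551.74043723 250.60314771  32.        ]
filter,socket [427.14983476 294.35214139  90.        ] [635.06042193  88.92970261  35.        ]
```

```bash
cat >> h.py <<'E'
def to(p,yaw,cmd=None):
    """shift in tool axes & twist deg from pose cmd=(xyz,yaw) (default: measured) to p,yaw, tool down"""
    o=bot.get_obs()
    if cmd is None: q,R=np.array(o['tool_pos']),Ro.from_euler('xyz',o['tcp_rot'])
    else: q,R=np.array(cmd[0],float),Ro.from_euler('xyz',[np.pi,0,cmd[1]])
    d=R.inv().apply(np.array(p,float)-q)
    t=(R.inv()*Ro.from_euler('xyz',[np.pi,0,yaw])).as_rotvec()
    print('shift mm',np.round(d,1),'twist deg',np.round(np.degrees(t),2)); return d
E
python3 -c "
from h import *
to((600,266,200),np.pi+.372,((164.534,498.569,251.741),2.8228))"
```

```text
shift mm [-486.4  -84.4   51.7] twist deg [  0.     0.   -39.58]
```

Request:
{"fn": "play_rows", "kwargs": {
  "commands": [
    {"x":-0.045,"y":-0.008,"z":0.005,"twist":-6},
    {"x":-0.09,"y":-0.016,"z":0.01,"twist":-12},
    {"x":-0.135,"y":-0.024,"z":0.015,"twist":-18},
    {"x":-0.18,"y":-0.032,"z":0.02,"twist":-24},
    {"x":-0.225,"y":-0.04,"z":0.025,"twist":-30},
    {"x":-0.27,"y":-0.048,"z":0.03,"twist":-36},
    {"x":-0.315,"y":-0.056,"z":0.035,"twist":-39.6},
    {"x":-0.36,"y":-0.064,"z":0.04,"twist":-39.6}
  ],
  "jaw": 0
}}

```text
time: 0.9
tool_pos: [487.7, 323.7, 211.1]
tcp_rot: [3.141, -0.001, -2.768]
contact_force: [0.9, 1.0, 1.3]
grip_width: 91.8
finger_force: 0.0
```

```bash
python3 -c "
from h import *
to((600,266,200),np.pi+.372);print(bot.get_obs()['tool_pos'])"
```

```text
shift mm [-83.5 -94.7  11.1] twist deg [ 0.01 -0.04  0.11]
[487.68992841 323.6757352  211.14114293]
```

Request:
{"fn": "play_rows", "kwargs": {
  "commands": [
    {"x":-0.03,"y":-0.035,"z":0.004,"twist":0},
    {"x":-0.06,"y":-0.07,"z":0.008,"twist":0},
    {"x":-0.083,"y":-0.094,"z":0.01,"twist":0},
    {"x":-0.083,"y":-0.094,"z":0.01,"twist":0},
    {"x":-0.083,"y":-0.094,"z":0.01,"twist":0},
    {"x":-0.083,"y":-0.094,"z":0.01,"twist":0},
    {"x":-0.083,"y":-0.094,"z":0.01,"twist":0},
    {"x":-0.083,"y":-0.094,"z":0.01,"twist":0}
  ]
}}

```text
time: 1.7
tool_pos: [597.1, 268.5, 202.2]
tcp_rot: [3.141, 0.0, -2.768]
contact_force: [0.7, 0.1, 0.4]
grip_width: 91.8
finger_force: 0.0
```

```bash
python3 -c "
from h import *
to((600,266,200),np.pi+.372);print(bot.get_obs()['tool_pos'])
c=snap('wrist','w0');print(c['eye'],c['rotation'],c['fx'],c['k1'])
p=np.array([[600,266,0]])
crop('w0',0,0,560,420,1.42,'w0b')
"
```

```text
shift mm [-1.8 -3.4  2.2] twist deg [0.01 0.02 0.11]
[597.06698958 268.49445348 202.20488969]
[534.34133976 243.14872026 335.65648118] [[-3.65201354e-01  9.00756447e-01  2.35086778e-01]
 [ 9.30928504e-01  3.53446758e-01  9.19103338e-02]
 [-3.01833739e-04  2.52414761e-01 -9.67619087e-01]] 301.76655829430285 -0.021397820818896168
```

View pics/w0b.png

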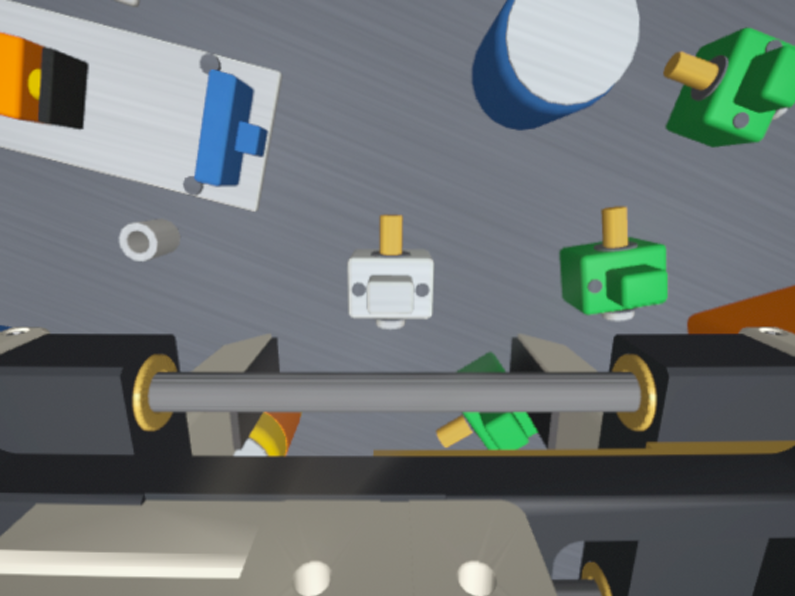

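The wrist view shows the bracket at (391,285) with the tail towards the top. The anvil, the bed end corners (280,72) and (256,210), the socket and the pad are all sharp. I'll refit from it.

```bash
python3 -c "
from fit import *
W=load('w0');C=lambda x,y:((x+.5)/1.42-.5,(y+.5)/1.42-.5)
print('brk',*fit([(W,C(349,319),(22,-30,46)),(W,C(433,317),(22,30,46)),(W,C(349,257),(-22,-30,46)),(W,C(433,255),(-22,30,46))],[600,266,.37]))
w=[(W,C(256,210),(50,107,8)),(W,C(280,72),(-50,107,8)),(W,C(222,70),(-35,75,48)),(W,C(196,184),(35,75,48))]
print('cl',*fit(w,[555,41,.12])); c,r=fit(w+cl,[555,41,.12]); print('cl both',c,r)
p=[600,266,.37];R=Ro.from_euler('z',p[2]).as_matrix()
for P in((-22,-30,46),(-22,30,46),(22,30,46),(22,-30,46),(-50,0,32),(-11,-15,71),(11,15,71)): print(P,np.round(proj(W,R@np.array(P,float)+[p[0],p[1],0])*1.42))
R=Ro.from_euler('z',c[2]).as_matrix()
for u in((88,64),(83,128)):
  for z in(46,12): print('pad',z,R.T@(onz(W,*C(*u),z)-[c[0],c[1],0]))
"
```

```text
brk [6.00255505e+02 2.66615122e+02 3.88702311e-01] [[0.1, -0.4], [0.6, 0.1], [-1.7, -0.1], [1.0, 0.4]]
cl [5.52679396e+02 4.39359085e+01 1.01182587e-01] [[1.6, 2.2], [4.4, 1.3], [-5.2, -1.1], [0.0, -1.7]]
cl both [5.53660212e+02 4.36834031e+01 1.11454723e-01] [[1.8, 2.1], [3.6, 0.9], [-6.1, -1.1], [-0.0, -1.6], [-0.7, 0.1], [-1.5, -0.5], [-1.2, 0.6], [-1.1, 0.6]]
(-22, -30, 46) [346. 255.]
(-22, 30, 46) [434. 256.]
(22, 30, 46) [432. 317.]
(22, -30, 46) [348. 317.]
(-50, 0, 32) [390. 212.]
(-11, -15, 71) [366. 279.]
(11, 15, 71) [413. 312.]
pad 46 [-18.31156508  -2.60496568  46.        ]
pad 12 [-20.81152311 -26.43100745  12.        ]
pad 46 [20.44764931 -2.08527447 46.        ]
pad 12 [ 22.49726423 -25.85031467  12.        ]
```

```bash
python3 -c "
from h import *
to((600.2,266.5,110),np.pi+.375);print(bot.get_obs()['tool_pos'])
from fit import *
W=load('w0');C=lambda x,y:((x+.5)/1.42-.5,(y+.5)/1.42-.5)
w=[(W,C(256,210),(50,107,8)),(W,C(280,72),(-50,107,8))]
print('cl',*fit(w,[555,41,.12])); print(*fit(w+cl,[555,41,.12]))
"
```

```text
shift mm [-2.1 -2.8 92.2] twist deg [ 0.    0.03 -0.08]
[597.21585265 268.35811713 202.20463301]
cl [5.54658710e+02 4.08284965e+01 1.23834335e-01] [[-0.2, 0.9], [0.2, -0.8]]
[5.53983157e+02 4.07103970e+01 1.18288059e-01] [[-0.5, 0.8], [0.5, -0.8], [0.3, 0.2], [-0.2, -0.5], [-0.1, -0.1], [-0.2, -0.1]]
```

Request:
{"fn": "play_rows", "kwargs": {
  "commands": [
    {"x":-0.002,"y":-0.003,"z":0.04,"twist":0},
    {"x":-0.002,"y":-0.003,"z":0.08,"twist":0},
    {"x":-0.002,"y":-0.003,"z":0.1,"twist":0},
    {"x":-0.002,"y":-0.003,"z":0.115,"twist":0},
    {"x":-0.002,"y":-0.003,"z":0.122,"twist":0},
    {"x":-0.002,"y":-0.003,"z":0.125,"twist":0},
    {"x":-0.002,"y":-0.003,"z":0.125,"twist":0},
    {"x":-0.002,"y":-0.003,"z":0.125,"twist":0}
  ]
}}

```text
time: 2.55
tool_pos: [601.5, 265.8, 78.0]
tcp_rot: [-3.142, 0.002, -2.769]
contact_force: [0.2, 0.6, 0.4]
grip_width: 92.2
finger_force: 0.0
```

```bash
python3 -c "
from h import *
to((600.2,266.5,74.5),np.pi+.375);print(bot.get_obs()['tool_pos'])"
```

```text
shift mm [0.9 1.2 3.5] twist deg [-0.01  0.13 -0.15]
[601.49362883 265.76608385  78.02037988]
```

Request:
{"fn": "play_rows", "kwargs": {
  "commands": [
    {"x":0.001,"y":0.001,"z":0.003,"twist":0},
    {"x":0.001,"y":0.001,"z":0.003,"twist":0},
    {"x":0.001,"y":0.001,"z":0.003,"twist":0},
    {"x":0.001,"y":0.001,"z":0.003,"twist":0},
    {"x":0.001,"y":0.001,"z":0.003,"twist":0},
    {"x":0.001,"y":0.001,"z":0.003,"twist":0},
    {"x":0.001,"y":0.001,"z":0.003,"twist":0},
    {"x":0.001,"y":0.001,"z":0.003,"twist":0}
  ],
  "jaw": 1
}}

```text
time: 3.35
tool_pos: [599.5, 266.1, 73.7]
tcp_rot: [3.142, 0.0, -2.769]
contact_force: [-1.2, -0.4, -0.1]
grip_width: 32.4
finger_force: 0.0
```

Request:
{"fn": "play_rows", "kwargs": {
  "commands": [
    {"x":0,"y":0,"z":0},
    {"x":0,"y":0,"z":0},
    {"x":0,"y":0,"z":0},
    {"x":0,"y":0,"z":-0.02},
    {"x":0,"y":0,"z":-0.05},
    {"x":0,"y":0,"z":-0.08},
    {"x":0,"y":0,"z":-0.08},
    {"x":0,"y":0,"z":-0.08}
  ]
}}

```text
invalid input at $.commands[0]: expected keys x, y, z, twist
```

```bash
python3 -c "
from h import *
c=np.array([554,40.7]);a=.118
p=c+[-np.sin(a)*43.5,np.cos(a)*43.5];print(p)
to((*p,150),np.pi+a);o=bot.get_obs();print(o['tool_pos'],o['contact_force'])"
```

```text
[548.87890369  83.89750424]
shift mm [ 113.4 -151.3  -76.3] twist deg [ 0.    0.   14.57]
[599.52151135 266.08533664  73.74487691] [-1.18398289 -0.3816619  -0.08364615]
```

Request:
{"fn": "play_rows", "kwargs": {
  "commands": [
    {"x":0,"y":0,"z":0,"twist":0},
    {"x":0,"y":0,"z":0,"twist":0},
    {"x":0,"y":0,"z":-0.02,"twist":0},
    {"x":0,"y":0,"z":-0.05,"twist":0},
    {"x":0,"y":0,"z":-0.08,"twist":0},
    {"x":0.03,"y":-0.03,"z":-0.08,"twist":5},
    {"x":0.06,"y":-0.06,"z":-0.08,"twist":10},
    {"x":0.06,"y":-0.06,"z":-0.08,"twist":14.6}
  ]
}}

```text
time: 4.15
tool_pos: [562.2, 184.1, 152.5]
tcp_rot: [-3.139, -0.006, -3.03]
contact_force: [1.0, 1.3, -5.1]
grip_width: 30.0
finger_force: 30.0
```

```bash
python3 -c "
from h import *
to((548.9,83.9,150),np.pi+.118);o=bot.get_obs();print(o['tool_pos'],o['contact_force'])"
```

```text
shift mm [ 24.4 -98.1   2.9] twist deg [-0.13 -0.37 -0.38]
[562.20950659 184.14051814 152.47767496] [ 0.96021576  1.30054108 -5.14904989]
```

Request:
{"fn": "play_rows", "kwargs": {
  "commands": [
    {"x":0.008,"y":-0.03,"z":0,"twist":0},
    {"x":0.016,"y":-0.06,"z":0,"twist":0},
    {"x":0.022,"y":-0.085,"z":0,"twist":0},
    {"x":0.024,"y":-0.095,"z":0,"twist":0},
    {"x":0.024,"y":-0.095,"z":0,"twist":0},
    {"x":0.024,"y":-0.095,"z":0,"twist":0},
    {"x":0.024,"y":-0.095,"z":0,"twist":0},
    {"x":0.024,"y":-0.095,"z":0,"twist":0}
  ]
}}

```text
time: 4.95
tool_pos: [552.7, 92.3, 153.6]
tcp_rot: [3.141, -0.0, -3.023]
contact_force: [0.2, 0.1, -5.2]
grip_width: 29.7
finger_force: 30.0
```

```bash
python3 -c "
from h import *
to((548.9,83.9,84),np.pi+.118);o=bot.get_obs();print(o['tool_pos'],o['contact_force'])
c=snap('wrist','w1');
crop('w1',0,0,560,420,1.42,'w1b')
a=.118;R=Ro.from_euler('z',a).as_matrix()
for P in((50,107,8),(-50,107,8),(-35,75,48),(35,75,48)): print(P,np.round(proj(c,R@np.array(P,float)+[554,40.7,0])*1.42))
"
```

```text
shift mm [ 4.8 -7.9 69.6] twist deg [ 0.02 -0.    0.05]
[552.72801012  92.26549274 153.60994268] [ 0.18191705  0.1205558  -5.24028669]
(50, 107, 8) [475. 351.]
(-50, 107, 8) [482. 204.]
(-35, 75, 48) [438. 235.]
(35, 75, 48) [435. 352.]
```

View pics/w1b.png

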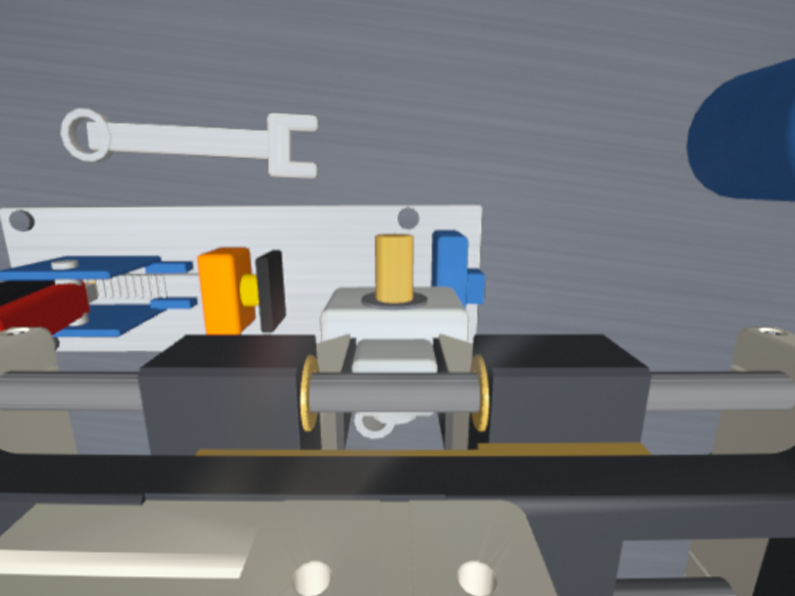

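Request:
{"fn": "play_rows", "kwargs": {
  "commands": [
    {"x":0.0045,"y":-0.0095,"z":0,"twist":0},
    {"x":0.0045,"y":-0.0095,"z":0,"twist":0},
    {"x":0.0045,"y":-0.0095,"z":0.01,"twist":0},
    {"x":0.0045,"y":-0.0095,"z":0.03,"twist":0},
    {"x":0.0045,"y":-0.0095,"z":0.05,"twist":0},
    {"x":0.0045,"y":-0.0095,"z":0.06,"twist":0},
    {"x":0.0045,"y":-0.0095,"z":0.06,"twist":0},
    {"x":0.0045,"y":-0.0095,"z":0.06,"twist":0}
  ]
}}

```text
time: 5.8
tool_pos: [549.8, 81.3, 94.0]
tcp_rot: [3.142, 0.001, -3.024]
contact_force: [0.5, -0.1, -4.5]
grip_width: 29.9
finger_force: 30.0
```

```bash
python3 -c "
from h import *
to((549.1,82.4,84),np.pi+.118);o=bot.get_obs();print(o['tool_pos'],o['contact_force'])"
```

```text
shift mm [ 0.5  1.2 10. ] twist deg [ 0.    0.03 -0.03]
[549.76154902  81.31360772  93.97439622] [ 0.46428736 -0.07752314 -4.45658484]
```

Request:
{"fn": "play_rows", "kwargs": {
  "commands": [
    {"x":0,"y":0.001,"z":0.003,"twist":0},
    {"x":0,"y":0.001,"z":0.006,"twist":0},
    {"x":0,"y":0.001,"z":0.009,"twist":0},
    {"x":0,"y":0.001,"z":0.011,"twist":0},
    {"x":0,"y":0.001,"z":0.011,"twist":0},
    {"x":0,"y":0.001,"z":0.011,"twist":0},
    {"x":0,"y":0.001,"z":0.011,"twist":0},
    {"x":0,"y":0.001,"z":0.011,"twist":0}
  ]
}}

```text
time: 6.6
tool_pos: [549.4, 82.3, 82.9]
tcp_rot: [3.142, 0.0, -3.024]
contact_force: [0.7, -0.0, -4.3]
grip_width: 29.8
finger_force: 30.0
```

Request:
{"fn": "play_rows", "kwargs": {
  "commands": [
    {"x":0,"y":0,"z":0.0005,"twist":0},
    {"x":0,"y":0,"z":0.001,"twist":0},
    {"x":0,"y":0,"z":0.0015,"twist":0},
    {"x":0,"y":0,"z":0.0015,"twist":0},
    {"x":0,"y":0,"z":0.0015,"twist":0},
    {"x":0,"y":0,"z":0.0015,"twist":0},
    {"x":0,"y":0,"z":0.0015,"twist":0},
    {"x":0,"y":0,"z":0.0015,"twist":0}
  ]
}}

```text
time: 7.4
tool_pos: [549.7, 82.3, 81.9]
tcp_rot: [-3.142, 0.001, -3.024]
contact_force: [-1.2, -1.1, 5.4]
grip_width: 29.5
finger_force: 30.0
```

Request:
{"fn": "play_rows", "kwargs": {
  "commands": [
    {"x":0,"y":0,"z":0,"twist":0},
    {"x":0,"y":0,"z":0,"twist":0},
    {"x":0,"y":0,"z":0,"twist":0},
    {"x":0,"y":0,"z":-0.01,"twist":0},
    {"x":0,"y":0,"z":-0.04,"twist":0},
    {"x":0,"y":0,"z":-0.08,"twist":0},
    {"x":0,"y":0,"z":-0.12,"twist":0},
    {"x":0,"y":0,"z":-0.12,"twist":0}
  ],
  "jaw": 0
}}

```text
time: 8.2
tool_pos: [552.1, 82.4, 207.7]
tcp_rot: [-3.14, 0.012, -3.024]
contact_force: [-0.1, -0.7, -0.1]
grip_width: 88.5
finger_force: 0.0
```

```bash
python3 -c "
from h import *
a=.118;y=-154
to((554-np.sin(a)*y,40.7+np.cos(a)*y,200),np.pi+a);o=bot.get_obs();print(o['tool_pos'],o['contact_force'])"
```

```text
shift mm [   3.1 -195.6    7.9] twist deg [-0.07  0.67 -0.02]
[552.13874911  82.37379771 207.69587941] [-0.14009243 -0.73287583 -0.07708617]
```

Request:
{"fn": "play_rows", "kwargs": {
  "commands": [
    {"x":0.003,"y":-0.04,"z":0.004,"twist":0},
    {"x":0.003,"y":-0.08,"z":0.008,"twist":0},
    {"x":0.003,"y":-0.12,"z":0.008,"twist":0},
    {"x":0.003,"y":-0.155,"z":0.008,"twist":0},
    {"x":0.003,"y":-0.18,"z":0.008,"twist":0},
    {"x":0.003,"y":-0.195,"z":0.008,"twist":0},
    {"x":0.003,"y":-0.195,"z":0.008,"twist":0},
    {"x":0.003,"y":-0.195,"z":0.008,"twist":0}
  ]
}}

```text
time: 9.0
tool_pos: [569.0, -110.9, 193.1]
tcp_rot: [3.141, -0.0, -3.024]
contact_force: [0.1, 0.2, -0.1]
grip_width: 92.2
finger_force: 0.0
```

```bash
python3 -c "
from h import *
a=.118;y=-154;T=load('top0')
print('spray',onz(T,565*.7,195*.7,170))
to((554-np.sin(a)*y,40.7+np.cos(a)*y,112),np.pi+a);o=bot.get_obs();print(o['tool_pos'],o['contact_force'])
c=snap('wrist','w2');crop('w2',0,0,560,420,1.42,'w2b')
R=Ro.from_euler('z',a).as_matrix()
for P in((-13,-168,124),(13,-168,124),(-13,-154,124),(13,-154,124),(-50,107,8),(-50,-207,8),(-22,15,54),(-22,75,54)): print(P,np.round(proj(c,R@np.array(P,float)+[554,40.7,0])*1.42))
"
```

```text
spray [ 724.56094068 -269.18830647  170.        ]
shift mm [-3.  -1.7 81.1] twist deg [ 0.05 -0.02 -0.03]
[ 568.97311674 -110.94450458  193.10069126] [ 0.08915671  0.19810281 -0.07708883]
(-13, -168, 124) [363. 304.]
(13, -168, 124) [364. 354.]
(-13, -154, 124) [392. 304.]
(13, -154, 124) [392. 354.]
(-50, 107, 8) [744. 214.]
(-50, -207, 8) [320. 213.]
(-22, 15, 54) [653. 261.]
(-22, 75, 54) [743. 262.]
```

View pics/w2b.png

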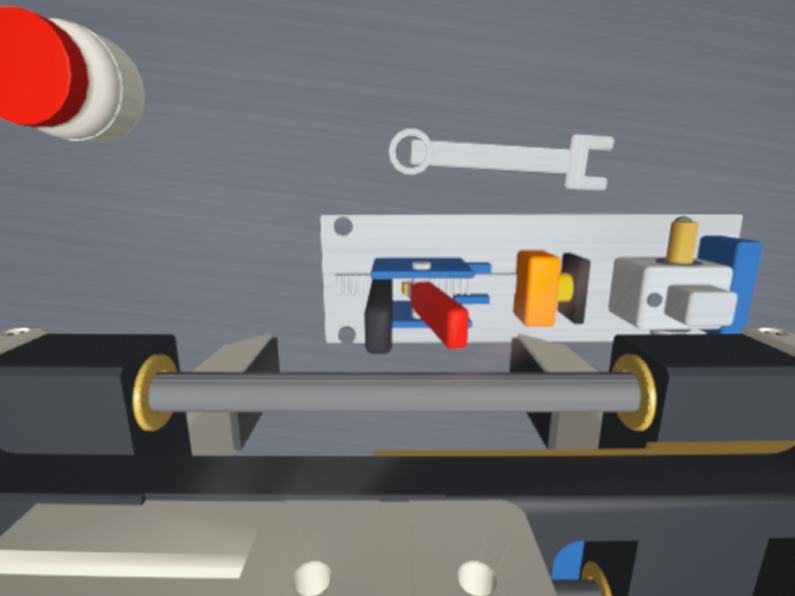

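Request:
{"fn": "play_rows", "kwargs": {
  "commands": [
    {"x":-0.003,"y":-0.001,"z":0.0,"twist":0},
    {"x":-0.003,"y":-0.001,"z":0.02,"twist":0},
    {"x":-0.003,"y":-0.001,"z":0.045,"twist":0},
    {"x":-0.003,"y":-0.001,"z":0.065,"twist":0},
    {"x":-0.003,"y":-0.001,"z":0.078,"twist":0},
    {"x":-0.003,"y":-0.001,"z":0.081,"twist":0},
    {"x":-0.003,"y":-0.001,"z":0.081,"twist":0},
    {"x":-0.003,"y":-0.001,"z":0.081,"twist":0}
  ]
}}

```text
time: 9.85
tool_pos: [572.9, -112.4, 113.2]
tcp_rot: [-3.141, 0.002, -3.024]
contact_force: [0.1, 0.4, 0.3]
grip_width: 91.8
finger_force: 0.0
```

```bash
python3 -c "
from h import *
a=.118;y=-154
to((554-np.sin(a)*y,40.7+np.cos(a)*y,112),np.pi+a);o=bot.get_obs();print(o['tool_pos'],o['contact_force'],o['grip_width'])"
```

```text
shift mm [0.8 0.2 1.2] twist deg [-0.04  0.1  -0.01]
[ 572.94212376 -112.37485308  113.21855498] [0.13271294 0.38234824 0.34220429] 91.82506212385675
```

Squeeze.

Request:
{"fn": "play_rows", "kwargs": {
  "commands": [
    {"x":0.0,"y":0.0,"z":0.0,"twist":0},
    {"x":0.0,"y":0.0,"z":0.0,"twist":0},
    {"x":0.0,"y":0.0,"z":0.0,"twist":0},
    {"x":0.0,"y":0.0,"z":0.0,"twist":0},
    {"x":0.0,"y":0.0,"z":0.0,"twist":0},
    {"x":0.0,"y":0.0,"z":0.0,"twist":0},
    {"x":0.0,"y":0.0,"z":0.0,"twist":0},
    {"x":0.0,"y":0.0,"z":0.0,"twist":0}
  ],
  "jaw": 1
}}

```text
time: 10.65
tool_pos: [572.1, -109.6, 113.1]
tcp_rot: [3.138, 0.0, -3.024]
contact_force: [-1.7, 1.7, 6.4]
grip_width: 32.9
finger_force: 20.7
```

Request:
{"fn": "play_rows", "kwargs": {
  "commands": [
    {"x":0.0,"y":0.0,"z":0.0,"twist":0},
    {"x":0.0,"y":0.0,"z":0.0,"twist":0},
    {"x":0.0,"y":0.0,"z":0.0,"twist":0},
    {"x":0.0,"y":0.0,"z":0.0,"twist":0},
    {"x":0.0,"y":0.0,"z":0.0,"twist":0},
    {"x":0.0,"y":0.0,"z":0.0,"twist":0},
    {"x":0.0,"y":0.0,"z":0.0,"twist":0},
    {"x":0.0,"y":0.0,"z":0.0,"twist":0}
  ]
}}

```text
time: 11.45
tool_pos: [572.2, -110.8, 113.0]
tcp_rot: [3.139, 0.001, -3.024]
contact_force: [-1.1, 8.0, 8.4]
grip_width: 29.8
finger_force: 29.9
```

Request:
{"fn": "play_rows", "kwargs": {
  "commands": [
    {"x":0.0,"y":0.0,"z":0.0,"twist":0},
    {"x":0.0,"y":0.0,"z":0.0,"twist":0},
    {"x":0.0,"y":0.0,"z":0.0,"twist":0},
    {"x":0.0,"y":0.0,"z":0.0,"twist":0},
    {"x":0.0,"y":0.0,"z":0.0,"twist":0},
    {"x":0.0,"y":0.0,"z":0.0,"twist":0},
    {"x":0.0,"y":0.0,"z":0.0,"twist":0},
    {"x":0.0,"y":0.0,"z":0.0,"twist":0}
  ],
  "jaw": 0.1
}}

```text
time: 12.25
tool_pos: [572.3, -112.8, 112.2]
tcp_rot: [-3.141, 0.0, -3.024]
contact_force: [0.5, 0.4, 0.0]
grip_width: 82.3
finger_force: 0.0
```

```bash
python3 -c "
from h import *
a=.118;y=-154
to((554-np.sin(a)*y,40.7+np.cos(a)*y,112),np.pi+a);o=bot.get_obs();print(o['tool_pos'],o['contact_force'],o['grip_width'])
snap('wrist','w3')
"
```

```text
shift mm [0.1 0.6 0.2] twist deg [-0.03  0.   -0.03]
[ 572.31250698 -112.82645844  112.15846663] [0.53263433 0.40830469 0.00933778] 82.27806716022792
```

Request:
{"fn": "play_rows", "kwargs": {
  "commands": [
    {"x":0.0,"y":0.0,"z":0.0,"twist":0},
    {"x":0.0,"y":0.0,"z":0.0,"twist":0},
    {"x":0.0,"y":0.0,"z":0.0,"twist":0},
    {"x":0.0,"y":0.0,"z":0.0,"twist":0},
    {"x":0.0,"y":0.0,"z":0.0,"twist":0},
    {"x":0.0,"y":0.0,"z":0.0,"twist":0},
    {"x":0.0,"y":0.0,"z":0.0,"twist":0},
    {"x":0.0,"y":0.0,"z":0.0,"twist":0}
  ],
  "jaw": 1
}}

```text
time: 13.1
tool_pos: [572.3, -110.9, 112.9]
tcp_rot: [3.139, 0.001, -3.024]
contact_force: [-0.7, 8.0, 7.5]
grip_width: 30.1
finger_force: 30.8
```

Request:
{"fn": "play_rows", "kwargs": {
  "commands": [
    {"x":0.0,"y":0.0,"z":0.0,"twist":0},
    {"x":0.0,"y":0.0,"z":0.0,"twist":0},
    {"x":0.0,"y":0.0,"z":0.0,"twist":0},
    {"x":0.0,"y":0.0,"z":0.0,"twist":0},
    {"x":0.0,"y":0.0,"z":0.0,"twist":0},
    {"x":0.0,"y":0.0,"z":0.0,"twist":0},
    {"x":0.0,"y":0.0,"z":0.0,"twist":0},
    {"x":0.0,"y":0.0,"z":0.0,"twist":0}
  ]
}}

```text
time: 13.9
tool_pos: [572.3, -110.9, 112.9]
tcp_rot: [3.139, 0.001, -3.024]
contact_force: [-1.2, 7.4, 6.4]
grip_width: 29.9
finger_force: 30.8
```

Request:
{"fn": "play_rows", "kwargs": {
  "commands": [
    {"x":0.0,"y":0.0,"z":0.0,"twist":0},
    {"x":0.0,"y":0.0,"z":0.0,"twist":0},
    {"x":0.0,"y":0.0,"z":0.0,"twist":0},
    {"x":0.0,"y":0.0,"z":0.0,"twist":0},
    {"x":0.0,"y":0.0,"z":0.0,"twist":0},
    {"x":0.0,"y":0.0,"z":0.0,"twist":0},
    {"x":0.0,"y":0.0,"z":0.0,"twist":0},
    {"x":0.0,"y":0.0,"z":0.0,"twist":0}
  ],
  "jaw": 0.1
}}

```text
time: 14.7
tool_pos: [572.3, -112.8, 112.2]
tcp_rot: [-3.141, 0.0, -3.024]
contact_force: [0.3, 0.9, 0.6]
grip_width: 81.8
finger_force: 0.0
```

```bash
python3 -c "
from h import *
snap('wrist','w4')
print(bot.get_obs()['tool_pos'])
ims=[cv2.imread(f'pics/{n}.png')[150:300,220:540] for n in('w3','w4')]
cv2.imwrite('pics/w34.png',cv2.resize(np.vstack(ims),None,fx=2,fy=2,interpolation=cv2.INTER_CUBIC)[:600])
"
```

```text
[ 572.42675263 -112.87676195  112.32654438]
```

View pics/w34.png

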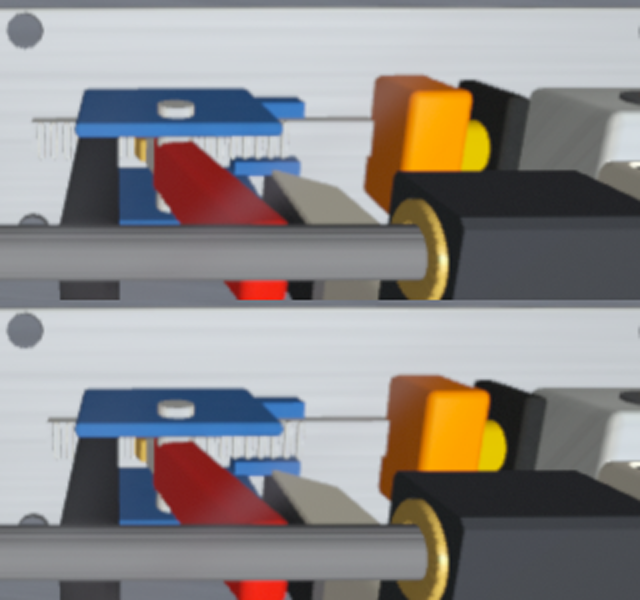

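Each squeeze advances the jaw (orange left edge went from 375 to 390), and the yellow plunger still shows fully. I'll continue.

Request:
{"fn": "play_rows", "kwargs": {
  "commands": [
    {"x":0.0,"y":0.0,"z":0.0,"twist":0},
    {"x":0.0,"y":0.0,"z":0.0,"twist":0},
    {"x":0.0,"y":0.0,"z":0.0,"twist":0},
    {"x":0.0,"y":0.0,"z":0.0,"twist":0},
    {"x":0.0,"y":0.0,"z":0.0,"twist":0},
    {"x":0.0,"y":0.0,"z":0.0,"twist":0},
    {"x":0.0,"y":0.0,"z":0.0,"twist":0},
    {"x":0.0,"y":0.0,"z":0.0,"twist":0}
  ],
  "jaw": 1
}}

```text
time: 15.55
tool_pos: [572.3, -110.9, 113.1]
tcp_rot: [3.14, 0.001, -3.024]
contact_force: [-1.7, 7.1, 6.9]
grip_width: 29.9
finger_force: 29.9
```

Request:
{"fn": "play_rows", "kwargs": {
  "commands": [
    {"x":0.0,"y":0.0,"z":0.0,"twist":0},
    {"x":0.0,"y":0.0,"z":0.0,"twist":0},
    {"x":0.0,"y":0.0,"z":0.0,"twist":0},
    {"x":0.0,"y":0.0,"z":0.0,"twist":0},
    {"x":0.0,"y":0.0,"z":0.0,"twist":0},
    {"x":0.0,"y":0.0,"z":0.0,"twist":0},
    {"x":0.0,"y":0.0,"z":0.0,"twist":0},
    {"x":0.0,"y":0.0,"z":0.0,"twist":0}
  ],
  "jaw": 0.1
}}

```text
time: 16.35
tool_pos: [572.3, -112.8, 112.2]
tcp_rot: [-3.141, 0.0, -3.024]
contact_force: [-0.3, -0.4, 0.5]
grip_width: 82.0
finger_force: 0.0
```

```bash
python3 -c "
from h import *
snap('wrist','w5')"
```

Request:
{"fn": "play_rows", "kwargs": {
  "commands": [
    {"x":0.0,"y":0.0,"z":0.0,"twist":0},
    {"x":0.0,"y":0.0,"z":0.0,"twist":0},
    {"x":0.0,"y":0.0,"z":0.0,"twist":0},
    {"x":0.0,"y":0.0,"z":0.0,"twist":0},
    {"x":0.0,"y":0.0,"z":0.0,"twist":0},
    {"x":0.0,"y":0.0,"z":0.0,"twist":0},
    {"x":0.0,"y":0.0,"z":0.0,"twist":0},
    {"x":0.0,"y":0.0,"z":0.0,"twist":0}
  ],
  "jaw": 1
}}

```text
time: 17.2
tool_pos: [572.3, -110.9, 112.8]
tcp_rot: [3.139, 0.001, -3.024]
contact_force: [-1.4, 7.6, 5.9]
grip_width: 29.6
finger_force: 31.0
```

Request:
{"fn": "play_rows", "kwargs": {
  "commands": [
    {"x":0.0,"y":0.0,"z":0.0,"twist":0},
    {"x":0.0,"y":0.0,"z":0.0,"twist":0},
    {"x":0.0,"y":0.0,"z":0.0,"twist":0},
    {"x":0.0,"y":0.0,"z":0.0,"twist":0},
    {"x":0.0,"y":0.0,"z":0.0,"twist":0},
    {"x":0.0,"y":0.0,"z":0.0,"twist":0},
    {"x":0.0,"y":0.0,"z":0.0,"twist":0},
    {"x":0.0,"y":0.0,"z":0.0,"twist":0}
  ],
  "jaw": 0.1
}}

```text
time: 18.0
tool_pos: [572.3, -112.9, 112.2]
tcp_rot: [-3.141, 0.0, -3.024]
contact_force: [0.7, 0.7, 0.7]
grip_width: 82.0
finger_force: 0.0
```

```bash
python3 -c "
from h import *
snap('wrist','w6')"
```

Request:
{"fn": "play_rows", "kwargs": {
  "commands": [
    {"x":0.0,"y":0.0,"z":0.0,"twist":0},
    {"x":0.0,"y":0.0,"z":0.0,"twist":0},
    {"x":0.0,"y":0.0,"z":0.0,"twist":0},
    {"x":0.0,"y":0.0,"z":0.0,"twist":0},
    {"x":0.0,"y":0.0,"z":0.0,"twist":0},
    {"x":0.0,"y":0.0,"z":0.0,"twist":0},
    {"x":0.0,"y":0.0,"z":0.0,"twist":0},
    {"x":0.0,"y":0.0,"z":0.0,"twist":0}
  ],
  "jaw": 1
}}

```text
time: 18.85
tool_pos: [572.2, -110.8, 113.0]
tcp_rot: [3.14, 0.0, -3.023]
contact_force: [-1.9, 7.9, 7.1]
grip_width: 30.0
finger_force: 29.8
```

Request:
{"fn": "play_rows", "kwargs": {
  "commands": [
    {"x":0.0,"y":0.0,"z":0.0,"twist":0},
    {"x":0.0,"y":0.0,"z":0.0,"twist":0},
    {"x":0.0,"y":0.0,"z":0.0,"twist":0},
    {"x":0.0,"y":0.0,"z":0.0,"twist":0},
    {"x":0.0,"y":0.0,"z":0.0,"twist":0},
    {"x":0.0,"y":0.0,"z":0.0,"twist":0},
    {"x":0.0,"y":0.0,"z":0.0,"twist":0},
    {"x":0.0,"y":0.0,"z":0.0,"twist":0}
  ],
  "jaw": 0.1
}}

```text
time: 19.65
tool_pos: [572.3, -112.8, 112.2]
tcp_rot: [-3.141, 0.0, -3.024]
contact_force: [0.0, -0.3, 0.6]
grip_width: 82.1
finger_force: 0.0
```

```bash
python3 -c "
from h import *
snap('wrist','w7')
def m(n):
    im=cv2.imread(f'pics/{n}.png').astype(int)[180:235]; b,g,r=im[...,0],im[...,1],im[...,2]
    o=(r>150)&(g>60)&(g<160)&(b<60); y=(r>150)&(g>160)&(b<80); xs=np.where(o.sum(0)>8)[0]
    print(n,xs.min(),xs.max(),'yellow',y.sum())
for n in('w3','w4','w5','w6','w7'): m(n)
"
```

```text
w3 421 552 yellow 1196
w4 429 553 yellow 1169
w5 442 553 yellow 1135
w6 451 553 yellow 1066
w7 460 556 yellow 847
```

Request:
{"fn": "play_rows", "kwargs": {
  "commands": [
    {"x":0.0,"y":0.0,"z":0.0,"twist":0},
    {"x":0.0,"y":0.0,"z":0.0,"twist":0},
    {"x":0.0,"y":0.0,"z":0.0,"twist":0},
    {"x":0.0,"y":0.0,"z":0.0,"twist":0},
    {"x":0.0,"y":0.0,"z":0.0,"twist":0},
    {"x":0.0,"y":0.0,"z":0.0,"twist":0},
    {"x":0.0,"y":0.0,"z":0.0,"twist":0},
    {"x":0.0,"y":0.0,"z":0.0,"twist":0}
  ],
  "jaw": 1
}}

```text
time: 20.5
tool_pos: [572.2, -110.9, 113.0]
tcp_rot: [3.139, 0.0, -3.024]
contact_force: [-1.4, 6.9, 7.3]
grip_width: 29.8
finger_force: 32.0
```

Request:
{"fn": "play_rows", "kwargs": {
  "commands": [
    {"x":0.0,"y":0.0,"z":0.0,"twist":0},
    {"x":0.0,"y":0.0,"z":0.0,"twist":0},
    {"x":0.0,"y":0.0,"z":0.0,"twist":0},
    {"x":0.0,"y":0.0,"z":0.0,"twist":0},
    {"x":0.0,"y":0.0,"z":0.0,"twist":0},
    {"x":0.0,"y":0.0,"z":0.0,"twist":0},
    {"x":0.0,"y":0.0,"z":0.0,"twist":0},
    {"x":0.0,"y":0.0,"z":0.0,"twist":0}
  ],
  "jaw": 0.1
}}

```text
time: 21.3
tool_pos: [572.3, -112.8, 112.1]
tcp_rot: [-3.141, -0.0, -3.024]
contact_force: [0.3, -0.0, -0.1]
grip_width: 82.2
finger_force: 0.0
```

```bash
python3 -c "
from h import *
snap('wrist','w8')
ims=[cv2.imread(f'pics/{n}.png')[160:240,380:560] for n in('w6','w7','w8')]
cv2.imwrite('pics/w78.png',cv2.resize(np.vstack(ims),None,fx=2.5,fy=2.5,interpolation=cv2.INTER_CUBIC))
"
```

```text
(no output)
```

View pics/w78.png

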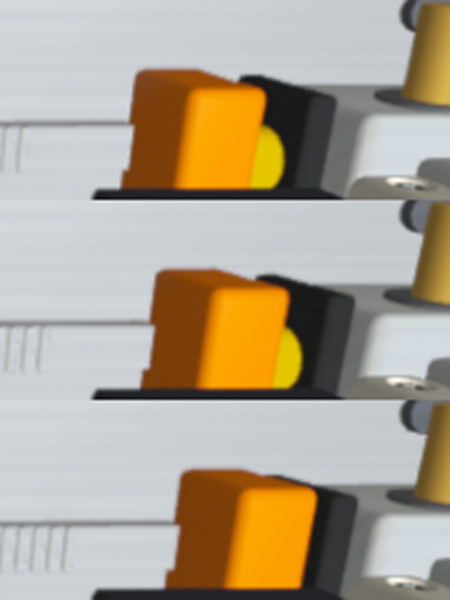

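The plunger is hidden in the last frame (bottom strip) and the pad's front edge stayed at about 354, so the bracket is gripped. One extra squeeze for safety, then lift off.

Request:
{"fn": "play_rows", "kwargs": {
  "commands": [
    {"x":0.0,"y":0.0,"z":0.0,"twist":0},
    {"x":0.0,"y":0.0,"z":0.0,"twist":0},
    {"x":0.0,"y":0.0,"z":0.0,"twist":0},
    {"x":0.0,"y":0.0,"z":0.0,"twist":0},
    {"x":0.0,"y":0.0,"z":0.0,"twist":0},
    {"x":0.0,"y":0.0,"z":0.0,"twist":0},
    {"x":0.0,"y":0.0,"z":0.0,"twist":0},
    {"x":0.0,"y":0.0,"z":0.0,"twist":0}
  ],
  "jaw": 1
}}

```text
time: 22.15
tool_pos: [572.2, -110.8, 112.7]
tcp_rot: [3.14, 0.0, -3.024]
contact_force: [-0.7, 8.1, 5.5]
grip_width: 29.7
finger_force: 29.5
```

Request:
{"fn": "play_rows", "kwargs": {
  "commands": [
    {"x":0.0,"y":0.0,"z":0.0,"twist":0},
    {"x":0.0,"y":0.0,"z":0.0,"twist":0},
    {"x":0.0,"y":0.0,"z":0.0,"twist":0},
    {"x":0.0,"y":0.0,"z":0.0,"twist":0},
    {"x":0.0,"y":0.0,"z":0.0,"twist":0},
    {"x":0.0,"y":0.0,"z":0.0,"twist":0},
    {"x":0.0,"y":0.0,"z":0.0,"twist":0},
    {"x":0.0,"y":0.0,"z":0.0,"twist":0}
  ],
  "jaw": 0.05
}}

```text
time: 22.95
tool_pos: [572.4, -112.9, 112.3]
tcp_rot: [-3.141, 0.0, -3.024]
contact_force: [0.0, 0.3, 0.3]
grip_width: 86.2
finger_force: 0.0
```

Request:
{"fn": "play_rows", "kwargs": {
  "commands": [
    {"x":0.0,"y":0.0,"z":-0.02,"twist":0},
    {"x":0.0,"y":0.0,"z":-0.05,"twist":0},
    {"x":0.0,"y":0.0,"z":-0.085,"twist":0},
    {"x":0.02,"y":0.01,"z":-0.1,"twist":0},
    {"x":0.05,"y":0.04,"z":-0.1,"twist":0},
    {"x":0.08,"y":0.08,"z":-0.1,"twist":0},
    {"x":0.08,"y":0.12,"z":-0.1,"twist":0},
    {"x":0.08,"y":0.16,"z":-0.1,"twist":0}
  ]
}}

```text
time: 23.75
tool_pos: [473.4, 37.7, 213.0]
tcp_rot: [-3.141, 0.002, -3.026]
contact_force: [1.1, 0.5, -0.8]
grip_width: 87.6
finger_force: 0.0
```

```bash
python3 -c "
from h import *
a=.118;R=Ro.from_euler('z',a).as_matrix()
p=R@np.array([-85.,45,0])+[554,40.7,0];to((p[0],p[1],150),np.pi+a)
c=snap('wrist','w9')
crop('w9',180,130,380,285,2.1,'w9b')
for P in((-50,45,40),(-22,45,48),(50,107,8),(-50,107,8)): print(P,np.round(proj(c,R@np.array(P,float)+[554,40.7,0]),1),np.round((proj(c,R@np.array(P,float)+[554,40.7,0])-[180,130])*2.1))
"
```

```text
shift mm [ 4.8 38.5 62.9] twist deg [-0.05  0.1  -0.12]
(-50, 45, 40) [314.4 223.9] [282. 197.]
(-22, 45, 48) [314.5 251.3] [283. 255.]
(50, 107, 8) [358.4 292. ] [375. 340.]
(-50, 107, 8) [364.2 215.4] [387. 179.]
```

View pics/w9b.png

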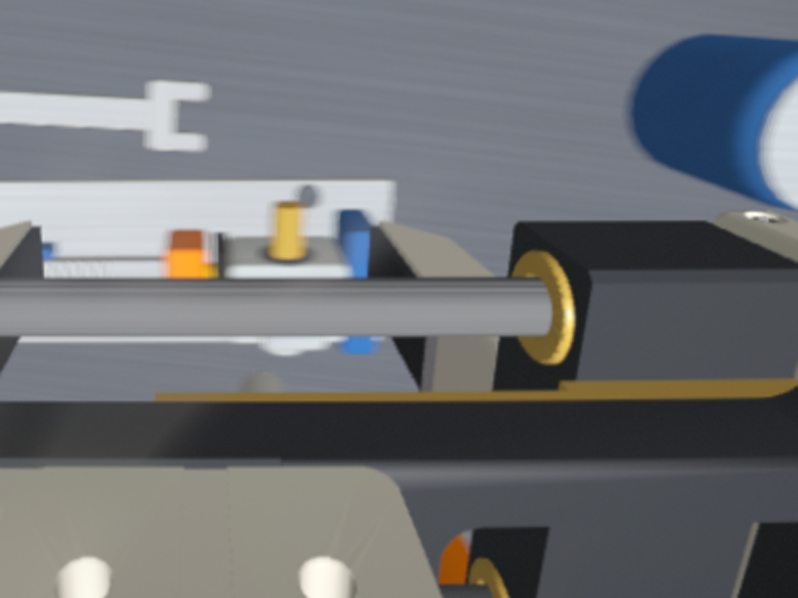

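The bracket sits against the anvil with its tail at about (289,205) in the crop, where I predicted it, and only a sliver of yellow shows. Next I'll go in front of the tail with the fingers shut.

Request:
{"fn": "play_rows", "kwargs": {
  "commands": [
    {"x":0.004,"y":0.02,"z":0.0,"twist":0},
    {"x":0.004,"y":0.033,"z":0.0,"twist":0},
    {"x":0.004,"y":0.033,"z":0.02,"twist":0},
    {"x":0.004,"y":0.033,"z":0.04,"twist":0},
    {"x":0.004,"y":0.033,"z":0.06,"twist":0},
    {"x":0.004,"y":0.033,"z":0.06,"twist":0},
    {"x":0.004,"y":0.033,"z":0.06,"twist":0},
    {"x":0.004,"y":0.033,"z":0.06,"twist":0}
  ],
  "jaw": 1
}}

```text
time: 24.6
tool_pos: [467.1, 69.2, 153.3]
tcp_rot: [-3.141, 0.002, -3.024]
contact_force: [-0.0, -1.1, 0.5]
grip_width: 27.7
finger_force: 0.0
```

```bash
python3 -c "
from h import *
a=.118;R=Ro.from_euler('z',a).as_matrix()
p=R@np.array([-85.,45,0])+[554,40.7,0];to((p[0],p[1],56),np.pi+a);o=bot.get_obs();print(o['tool_pos'],o['grip_width'])
"
```

```text
shift mm [ 2.2  6.5 97.3] twist deg [-0.02  0.12 -0.04]
[467.07111234  69.20207846 153.26732499] 27.732923618276747
```

Request:
{"fn": "play_rows", "kwargs": {
  "commands": [
    {"x":0.002,"y":0.0065,"z":0.0,"twist":0},
    {"x":0.002,"y":0.0065,"z":0.0,"twist":0},
    {"x":0.002,"y":0.0065,"z":0.02,"twist":0},
    {"x":0.002,"y":0.0065,"z":0.045,"twist":0},
    {"x":0.002,"y":0.0065,"z":0.07,"twist":0},
    {"x":0.002,"y":0.0065,"z":0.09,"twist":0},
    {"x":0.002,"y":0.0065,"z":0.097,"twist":0},
    {"x":0.002,"y":0.0065,"z":0.097,"twist":0}
  ]
}}

```text
time: 25.4
tool_pos: [463.2, 75.8, 54.9]
tcp_rot: [3.141, -0.001, -3.024]
contact_force: [0.0, 0.1, 0.1]
grip_width: 0.3
finger_force: 0.0
```

```bash
cat > w.py <<'E'
from h import *
a=.118;R=Ro.from_euler('z',a).as_matrix()
o=bot.get_obs();q=R.T@(np.array(o['tool_pos'])-[554,40.7,0]);print('clamp-frame TCP',q,o['grip_width'],'F',R.T@o['contact_force'])
E
python3 w.py
```

```text
clamp-frame TCP [-86.07406128  45.50116685  54.85148698] 0.2922186360446856 F [0.0453371  0.06685158 0.09156401]
```

Request:
{"fn": "play_rows", "kwargs": {
  "commands": [
    {"x":-0.005,"y":0,"z":0.0,"twist":0},
    {"x":-0.01,"y":0,"z":0.0,"twist":0},
    {"x":-0.015,"y":0,"z":0.0,"twist":0},
    {"x":-0.02,"y":0,"z":0.0,"twist":0},
    {"x":-0.024,"y":0,"z":0.0,"twist":0},
    {"x":-0.028,"y":0,"z":0.0,"twist":0},
    {"x":-0.032,"y":0,"z":0.0,"twist":0},
    {"x":-0.032,"y":0,"z":0.0,"twist":0}
  ]
}}

```text
time: 26.2
tool_pos: [493.9, 79.4, 54.9]
tcp_rot: [3.141, -0.004, -3.024]
contact_force: [-4.2, -0.7, 3.1]
grip_width: 0.5
finger_force: 2.3
```

```bash
python3 w.py
```

```text
clamp-frame TCP [-55.11179718  45.48001939  54.85515794] 0.4694319916721091 F [-4.21750694 -0.25117613  3.12364369]
```

Request:
{"fn": "play_rows", "kwargs": {
  "commands": [
    {"x":-0.002,"y":0,"z":0.0,"twist":0},
    {"x":-0.004,"y":0,"z":0.0,"twist":0},
    {"x":-0.006,"y":0,"z":0.0,"twist":0},
    {"x":-0.008,"y":0,"z":0.0,"twist":0},
    {"x":-0.01,"y":0,"z":0.0,"twist":0},
    {"x":-0.012,"y":0,"z":0.0,"twist":0},
    {"x":-0.014,"y":0,"z":0.0,"twist":0},
    {"x":-0.016,"y":0,"z":0.0,"twist":0}
  ]
}}

```text
time: 27.0
tool_pos: [509.1, 81.2, 54.8]
tcp_rot: [3.141, -0.005, -3.024]
contact_force: [-7.6, -1.2, 4.9]
grip_width: 0.3
finger_force: 3.6
```

```bash
python3 w.py; python3 -c "
from h import *
snap('scene','s1');snap('top','t1')
S0=load('scene0');print([np.round(proj(S0,(Ro.from_euler('z',.118).as_matrix()@np.array(P,float))+[554,40.7,0])) for P in((-50,45,40),(-22,45,40),(-22,15,54),(22,75,54))])"
```

```text
clamp-frame TCP [-39.86708895  45.52613481  54.84974213] 0.2725430971724036 F [-7.69142864 -0.30845923  4.94725158]
[array([279., 200.]), array([289., 204.]), array([284., 208.]), array([310., 198.])]
```

Request:
{"fn": "play_rows", "kwargs": {
  "commands": [
    {"x":-0.001,"y":0,"z":0.0,"twist":0},
    {"x":-0.002,"y":0,"z":0.0,"twist":0},
    {"x":-0.003,"y":0,"z":0.0,"twist":0},
    {"x":-0.004,"y":0,"z":0.0,"twist":0},
    {"x":-0.005,"y":0,"z":0.0,"twist":0},
    {"x":-0.0055,"y":0,"z":0.0,"twist":0},
    {"x":-0.0055,"y":0,"z":0.0,"twist":0},
    {"x":-0.0055,"y":0,"z":0.0,"twist":0}
  ]
}}

```text
time: 27.9
tool_pos: [514.6, 81.9, 54.8]
tcp_rot: [3.141, -0.005, -3.024]
contact_force: [-5.9, -0.1, 5.2]
grip_width: 0.3
finger_force: 3.3
```

```bash
python3 w.py
```

```text
clamp-frame TCP [-34.2750693   45.56229059  54.8299833 ] 0.3280519255075101 F [-5.8743897   0.57693816  5.23259936]
```

Request:
{"fn": "play_rows", "kwargs": {
  "commands": [
    {"x":-0.0005,"y":0,"z":0.0,"twist":0},
    {"x":-0.001,"y":0,"z":0.0,"twist":0},
    {"x":-0.0015,"y":0,"z":0.0,"twist":0},
    {"x":-0.002,"y":0,"z":0.0,"twist":0},
    {"x":-0.002,"y":0,"z":0.0,"twist":0},
    {"x":-0.002,"y":0,"z":0.0,"twist":0},
    {"x":-0.002,"y":0,"z":0.0,"twist":0},
    {"x":-0.002,"y":0,"z":0.0,"twist":0}
  ]
}}

```text
time: 28.7
tool_pos: [516.5, 82.1, 54.8]
tcp_rot: [3.141, -0.005, -3.024]
contact_force: [-6.8, -1.0, 4.1]
grip_width: 0.5
finger_force: 3.4
```

```bash
python3 w.py
```

```text
clamp-frame TCP [-32.31390503  45.55551086  54.8241173 ] 0.5212866290645592 F [-6.85185238 -0.20761665  4.14341268]
```

Request:
{"fn": "play_rows", "kwargs": {
  "commands": [
    {"x":0.02,"y":0,"z":0.0,"twist":0},
    {"x":0.05,"y":0,"z":0.0,"twist":0},
    {"x":0.055,"y":0,"z":-0.04,"twist":0},
    {"x":0.055,"y":0,"z":-0.09,"twist":0},
    {"x":0.055,"y":0,"z":-0.12,"twist":0},
    {"x":0.055,"y":0,"z":-0.12,"twist":0},
    {"x":0.055,"y":0,"z":-0.12,"twist":0},
    {"x":0.055,"y":0,"z":-0.12,"twist":0}
  ]
}}

```text
time: 29.5
tool_pos: [463.3, 75.7, 174.1]
tcp_rot: [3.141, -0.002, -3.024]
contact_force: [-0.4, 0.0, -0.0]
grip_width: 0.6
finger_force: 0.0
```

```bash
python3 w.py
python3 - <<'E'
from h import *
a=.118;R=Ro.from_euler('z',a).as_matrix()
cl=lambda c,u,v,z: np.round(R.T@(onz(c,u,v,z)-[554,40.7,0]),1)
for n,f in(('wrist','w10'),('scene','s2'),('top','t2')):
    c=snap(n,f)
    im=c['pixels'].astype(int); r,g,b=im[...,0],im[...,1],im[...,2]
    M=(r>130)&(r-b>70)&(g>80)&(r-g<110)&(r-g>25)
    pts=[proj(c,R@np.array(P,float)+[554,40.7,0]) for P in((-60,30,40),(-60,60,40),(-10,30,60),(-10,60,60),(-60,30,20),(-60,60,20))]
    lo=np.floor(np.min(pts,0)).astype(int);hi=np.ceil(np.max(pts,0)).astype(int)
    v,u=np.where(M[max(lo[1],0):hi[1],max(lo[0],0):hi[0]]); print(n,lo,hi,'brass px',len(u), (u.min()+lo[0],u.max()+lo[0],v.min()+lo[1],v.max()+lo[1]) if len(u) else '')
    for P in((-50,45,40),(-22,45,40),(-22,15,54),(-22,75,54),(22,15,54),(22,75,54)): print(P,np.round(proj(c,R@np.array(P,float)+[554,40.7,0]),1),end=' ')
    print()
E
```

```text
clamp-frame TCP [-85.97028671  45.44615337 174.05421169] 0.5874101837337213 F [-0.37707345  0.0802683  -0.00494725]
wrist [261 226] [295 292] brass px 230 (np.int64(268), np.int64(287), np.int64(253), np.int64(291))
(-50, 45, 40) [277.7 242.7] (-22, 45, 40) [277.7 269.9] (-22, 15, 54) [245.2 276.7] (-22, 75, 54) [310.2 276.6] (22, 15, 54) [246.5 318.2] (22, 75, 54) [308.9 318.2] 
scene [273 195] [297 209] brass px 0 
(-50, 45, 40) [279.5 200.4] (-22, 45, 40) [289.2 203.9] (-22, 15, 54) [283.8 207.6] (-22, 75, 54) [294.4 192.7] (22, 15, 54) [299.7 213.4] (22, 75, 54) [309.8 198.1] 
top [249 230] [265 254] brass px 0 
(-50, 45, 40) [258.2 247.7] (-22, 45, 40) [256.2 237. ] (-22, 15, 54) [267.6 234. ] (-22, 75, 54) [244.3 238.5] (22, 15, 54) [264.4 217.2] (22, 75, 54) [241.2 221.6]
```

Run:
```python
from h import *
im=load('w10')['pixels']
for v in range(240,296,2): print(v,[tuple(int(x) for x in im[v,u]) for u in (252,262,270,278,286,294,304)])
c=load('w10');R=Ro.from_euler('z',.118).as_matrix()
for P in((-22,45,48),(-22,45,32),(-27,45,48),(-27,45,32),(-22,45,8)): print(P,np.round(proj(c,R@np.array(P,float)+[554,40.7,0]),1))
```

```text
240 [(51, 51, 54), (50, 51, 55), (146, 143, 133), (127, 131, 134), (66, 66, 64), (41, 43, 46), (39, 41, 44)]
242 [(50, 51, 54), (50, 52, 55), (146, 143, 133), (126, 129, 133), (65, 65, 63), (44, 44, 48), (41, 42, 45)]
244 [(49, 51, 53), (50, 51, 54), (146, 143, 133), (126, 131, 134), (66, 66, 63), (42, 43, 47), (42, 43, 46)]
246 [(50, 51, 54), (50, 51, 55), (146, 143, 133), (127, 131, 135), (66, 65, 63), (42, 44, 47), (41, 42, 45)]
248 [(50, 52, 56), (50, 51, 54), (145, 142, 131), (126, 130, 134), (66, 66, 63), (42, 44, 46), (43, 43, 46)]
250 [(51, 53, 55), (51, 52, 55), (131, 115, 82), (125, 129, 132), (100, 84, 52), (43, 43, 47), (42, 43, 46)]
252 [(50, 51, 55), (49, 51, 54), (145, 120, 63), (123, 128, 131), (132, 108, 56), (43, 44, 47), (42, 43, 46)]
254 [(50, 52, 55), (50, 52, 55), (165, 137, 71), (85, 88, 91), (152, 126, 62), (42, 43, 46), (42, 43, 46)]
256 [(51, 53, 55), (50, 51, 54), (177, 148, 76), (82, 84, 87), (165, 137, 69), (42, 43, 46), (42, 43, 47)]
258 [(55, 58, 61), (54, 56, 60), (187, 158, 80), (83, 85, 88), (181, 151, 76), (48, 50, 54), (48, 50, 54)]
260 [(74, 77, 8
[... 1416 characters left out ...]
)]
286 [(85, 89, 94), (87, 89, 95), (235, 204, 108), (143, 143, 146), (235, 204, 111), (87, 89, 94), (86, 89, 93)]
288 [(86, 88, 94), (85, 88, 94), (235, 203, 106), (138, 139, 142), (228, 197, 104), (87, 89, 94), (86, 89, 92)]
290 [(85, 88, 93), (85, 88, 94), (226, 195, 100), (147, 151, 154), (229, 197, 104), (86, 89, 94), (86, 89, 93)]
292 [(86, 89, 93), (85, 88, 94), (229, 197, 101), (119, 120, 121), (224, 193, 101), (87, 89, 94), (86, 88, 92)]
294 [(86, 88, 93), (84, 87, 94), (231, 199, 103), (112, 112, 111), (220, 189, 98), (86, 88, 93), (85, 88, 93)]
(-22, 45, 48) [277.7 273.7]
(-22, 45, 32) [277.7 266.3]
(-27, 45, 48) [277.7 268.8]
(-27, 45, 32) [277.7 261.6]
(-22, 45, 8) [277.6 256.5]
```

Request:
{"fn": "play_rows", "kwargs": {
  "commands": [
    {"x":0.02,"y":0,"z":-0.02,"twist":0},
    {"x":0.04,"y":0,"z":-0.04,"twist":0},
    {"x":0.05,"y":0,"z":-0.05,"twist":0},
    {"x":0.05,"y":0,"z":-0.05,"twist":0},
    {"x":0.05,"y":0,"z":-0.05,"twist":0},
    {"x":0.05,"y":0,"z":-0.05,"twist":0},
    {"x":0.05,"y":0,"z":-0.05,"twist":0},
    {"x":0.05,"y":0,"z":-0.05,"twist":0}
  ],
  "jaw": 0
}}

```text
time: 30.45
tool_pos: [414.5, 69.9, 224.6]
tcp_rot: [3.141, -0.001, -3.024]
contact_force: [1.1, -0.1, -0.3]
grip_width: 59.8
finger_force: 0.0
```

```bash
python3 w.py
python3 - <<'E'
from h import *
R=Ro.from_euler('z',.118).as_matrix()
P2=lambda c,P: np.round(proj(c,R@np.array(P,float)+[554,40.7,0]),1)
c=snap('wrist','w11');im=c['pixels'].astype(int)
for P in((-50,45,40),(-50,45,48),(-22,45,48),(-22,45,32),(-22,45,54),(-22,15,54),(-22,75,54),(-11,30,79),(-50,107,8)): print(P,P2(c,P))
r,g,b=im[...,0],im[...,1],im[...,2]
M=((r>130)&(r-b>70)&(g>80)&(r-g<110)&(r-g>20)).astype(np.uint8)
n,L,st,ce=cv2.connectedComponentsWithStats(M)
for s,k in zip(st[1:],ce[1:]):
    if s[4]>8: print(s,np.round(k,1),im[int(k[1]),int(k[0])])
u=int(P2(c,(-22,45,48))[0]+1.5)
v0=int(P2(c,(-50,45,40))[1])
print(u,[(v,im[v,u].tolist()) for v in range(v0-6,v0+60,2)])
cs=load('scene0');im=cs['pixels'].astype(int)
for f in('scene0','s2','top0','t2'):
    x=load(f)['pixels'].astype(int); r,g,b=x[...,0],x[...,1],x[...,2]
    M=((r>150)&(r-b>70)&(g>100)&(r-g<90)&(r-g>20)).astype(np.uint8);n,L,st,ce=cv2.connectedComponentsWithStats(M)
    print(f,[(np.round(k).tolist(),int(s[4])) for s,k in zip(st[1:],ce[1:]) if 5<s[4]<150])
E
```

```text
clamp-frame TCP [-135.14563637   45.37893758  224.6281458 ] 59.7803400540664 F [ 1.08068206 -0.22016116 -0.25147803]
(-50, 45, 40) [277.7 266.8]
(-50, 45, 48) [277.7 270. ]
(-22, 45, 48) [277.7 292.3]
(-22, 45, 32) [277.7 285.3]
(-22, 45, 54) [277.7 295.1]
(-22, 15, 54) [251.1 295. ]
(-22, 75, 54) [304.3 295. ]
(-11, 30, 79) [263.6 316.8]
(-50, 107, 8) [327.2 255.5]
[555 204   5  13  39] [557.8 210.2] [122  95  41]
[154 251  20  52 454] [162.  275.6] [162 135  72]
[389 251  12  53 322] [395.2 278.2] [177 161  98]
[199 290  49  31 712] [231.6 306.1] [255 176  54]
[272 291  12   3  21] [277.  292.1] [160 132  83]
[ 281  312  233    9 1266] [417.5 316.6] [144 119  56]
279 [(260, [218, 222, 227]), (262, [149, 152, 157]), (264, [109, 110, 113]), (266, [115, 116, 119]), (268, [140, 140, 143]), (270, [133, 133, 136]), (272, [146, 147, 150]), (274, [155, 156, 159]), (276, [161, 162, 164]), (278, [162, 163, 165]), (280, [164, 164, 167]), (282, [163, 163, 166]), (284, [161, 161, 164]), (286, [157, 156, 160]), (288, [153, 153, 156]), (290, [147, 131, 112]), (292, [159, 131, 85]), (294, [143, 12
[... 672 characters left out ...]
 228.0], 16)]
s2 [([25.0, 2.0], 50), ([245.0, 3.0], 19), ([189.0, 56.0], 126), ([386.0, 59.0], 13), ([404.0, 58.0], 11), ([367.0, 60.0], 7), ([354.0, 80.0], 136), ([428.0, 94.0], 129), ([311.0, 126.0], 6), ([341.0, 140.0], 26), ([393.0, 170.0], 31), ([389.0, 201.0], 71), ([310.0, 211.0], 35)]
top0 [([370.0, 7.0], 7), ([330.0, 9.0], 6), ([312.0, 10.0], 7), ([202.0, 164.0], 76), ([149.0, 183.0], 52), ([17.0, 202.0], 29), ([189.0, 227.0], 58), ([61.0, 236.0], 6), ([134.0, 255.0], 59), ([7.0, 278.0], 27), ([135.0, 298.0], 62)]
t2 [([370.0, 7.0], 8), ([312.0, 10.0], 6), ([202.0, 164.0], 69), ([149.0, 183.0], 51), ([17.0, 202.0], 29), ([134.0, 255.0], 56), ([6.0, 278.0], 26), ([135.0, 298.0], 61)]
```

Run:
```python
from h import *
im=load('w11')['pixels'].astype(int)
for v in range(256,312,2): print(v,' '.join('%3d%s'%(im[v,u].mean(),'*' if im[v,u,0]-im[v,u,2]>30 else ' ') for u in range(240,318,3)))
```

```text
256 200  200  201  201  201  201  202  202  202  203  203  203  203  204  204  205  202  204  206  207  207  208  208  209  209  208 
258 222  222  222  221  221  221  221  221  221  221  221  222  222  222  222  215  134  155  219  223  224  224  224  224  224  224 
260 224  223  223  222  222  222  222  221  222  221  221  222  222  222  222  142  138  136  167  223  223  223  223  224  224  223 
262 155  155  155  155  154  155  155  154  154  154  153  153  153  152  152   97  100   99  102  152  152  151  151  152  151  151 
264 116  116  117  116  116  116  115  115  114  113  112  111  110  110  109  109  109  109  108  109  109  109  109  110  111  113 
266 121  122  122  121  122  121  121  120  120  119  118  118  117  116  116  116  116  115  115  115  115  116  117  117  118  119 
268 143  143  144  144  143  143  142  142  142  142  141  141  141  141  141  140  141  141  140  140  141  141  141  141  141  141 
270 137  137  137  137  136  136  136  137  135  135  134  134  133  134  133  133  133  133  133  133  133  134  134  134  135  135 
272 149  150  149  149  149 
[... 1950 characters left out ...]
  233  208  146  147  146  145 
302 161* 158* 100   93  211  233  234  234  233  233  233  233  233  233  233  233  233  233  234  236  236  210  146  147  145  145 
304 161* 158*  99   92  209  235  235  235  235  235  235  235  236  236  236  236  236  237  239  240  241  213  145  145  145  144 
306 161* 151*  99*  93  205  233  234  233  233  231  231  231  231  231  231  231  232  236  238  239  240  211  144  144  144  144 
308 161* 148* 104*  93  200  232  232  232  227  159  160  161  160  158  155  155  160  233  236  237  237  207  144  144  144  143 
310 161* 122*  97   94  198  234  231  234  212  145  146  147  148  148  148  148  148  223  237  235  239  205  144  145  145  142
```

Run:
```python
from h import *
R=Ro.from_euler('z',.118).as_matrix()
P2=lambda c,P: np.round(proj(c,R@np.array(P,float)+[554,40.7,0]),1)
for n,f in(('top','t3'),('scene','s3')):
    c=snap(n,f);im=c['pixels'].astype(int)
    for P in((-50,45,40),(-22,45,40),(-22,15,54),(-22,75,54),(22,15,54)): print(P,P2(c,P),end=' ')
    u,v=P2(c,(-33,45,40)).astype(int); print()
    for y in range(v-9,v+13): print(y,' '.join('%3d%s'%(im[y,x].mean(),'*' if im[y,x,0]-im[y,x,2]>30 else ' ') for x in range(u-12,u+14)))
```

```text
(-50, 45, 40) [258.2 247.7] (-22, 45, 40) [256.2 237. ] (-22, 15, 54) [267.6 234. ] (-22, 75, 54) [244.3 238.5] (22, 15, 54) [264.4 217.2] 
232 223  225  225  222  214  205  203  205  210  215  220  223  223  224  224  225  225  225  225  222  210  176  119   70   81  127 
233 227  228  228  228  226  224  224  224  225  225  226  226  226  225  223  220  217  215  213  205  188  155  109   70   80  127 
234 226  229  229  229  228  227  227  227  225  222  218  217  216  214  204  192  182  177  173  167  153  132  104   72   74  116 
235 220  226  227  226  224  220  217  216  212  202  188  179  175  168  157  144  136  135  135  133  131  126  112   83   73  105 
236 200  214  216  213  204  192  181  174  167  156  142  130  123  116  107  102  106  117  121  122  127  129  120   94   79  100 
237 161  173  173  169  161  146  130  122  119  115  108   99   95   91   89   91   98  108  112  113  118  121  114   99   92  101 
238 122  126  125  122  119  111  103   99  100  102  100   97   97   96   97  100  102  106  107  108  110  112  109  105  104  107 
239 106  108  107  107
[... 4374 characters left out ...]
  141   93   98  147  194  208 
210  85   85   84   84   86   92  119  163  187  189  185  176  163  128  105  123  151  175  193  198  168  124  138  178  207  211 
211  85   84   83   85   87  105  153  184  190  184  154   96   71   71   76   85   94  105  129  157  175  182  194  201  207  209 
212  85   84   85   84   93  133  173  189  187  168  115   47   30   34   36   43   58   77   88   97  111  133  160  182  193  201 
213  84   84   84   90  119  162  186  187  177  156* 115*  48*  28   27   27   27   32   39   47   60   78   88   99  113  139  166 
214  84   84   85  106  152  185  188  177* 158* 141* 126*  90*  58*  39*  29   27   25   27   30   34   42   60   77   86   90  102
```

Request:
{"fn": "play_rows", "kwargs": {
  "commands": [
    {"x":-0.03,"y":0,"z":0,"twist":0},
    {"x":-0.06,"y":0,"z":0,"twist":0},
    {"x":-0.08,"y":0,"z":0,"twist":0},
    {"x":-0.08,"y":0,"z":0,"twist":0},
    {"x":-0.08,"y":0,"z":0,"twist":0},
    {"x":-0.08,"y":0,"z":0,"twist":0},
    {"x":-0.08,"y":0,"z":0,"twist":0},
    {"x":-0.08,"y":0,"z":0,"twist":0}
  ]
}}

```text
time: 31.4
tool_pos: [493.3, 79.2, 225.5]
tcp_rot: [3.142, 0.0, -3.024]
contact_force: [-0.4, -0.4, 0.2]
grip_width: 91.8
finger_force: 0.0
```

```bash
python3 w.py
python3 - <<'E'
from h import *
R=Ro.from_euler('z',.118).as_matrix()
c=snap('wrist','w12');im=c['pixels'].astype(int)
P2=lambda c,P: np.round(proj(c,R@np.array(P,float)+[554,40.7,0]),1)
for P in((-50,45,40),(-22,45,40),(-22,45,48),(-27,45,48),(-22,45,54),(22,45,54),(-22,15,54),(-22,75,54),(-50,107,8),(50,107,8),(-22,45,8)): print(P,P2(c,P))
u,v=P2(c,(-36,45,45)).astype(int)
for y in range(v-20,v+26): print(y,' '.join('%3d%s'%(im[y,x].mean(),'*' if im[y,x,0]-im[y,x,2]>30 else ' ') for x in range(u-39,u+40,3)))
E
```

```text
clamp-frame TCP [-55.77621229  45.36821512 225.50315338] 91.84585212731959 F [-0.45927048 -0.32355585  0.23319941]
(-50, 45, 40) [277.7 199. ]
(-22, 45, 40) [277.7 223.7]
(-22, 45, 48) [277.7 225.9]
(-27, 45, 48) [277.7 221.5]
(-22, 45, 54) [277.7 227.7]
(22, 45, 54) [277.8 265.7]
(-22, 15, 54) [249.5 227.7]
(-22, 75, 54) [306.  227.7]
(-50, 107, 8) [329.9 193. ]
(50, 107, 8) [326.5 270. ]
(-22, 45, 8) [277.7 215.7]
192 127  127  127  126  128  128  129  128  127  127  128  127  127  127  128  128  129  129  129  130  130  130  131  133  133  133  133 
193 149  150  150  150  152  152  153  152  153  154  155  154  155  155  156  157  158  155  159  160  160  161  167  171  172  173  174 
194 193  193  193  193  194  194  193  193  193  193  194  194  195  195  195  195  195  174  190  197  196  197  200  202  202  202  203 
195 209  209  209  209  209  209  208  208  208  208  208  208  208  208  208  209  202  150  168  209  209  209  210  210  211  211  211 
196 211  211  210  210  210  210  210  209  209  209  209  209  209  209  209  209  176  124  128  205  210  210  210  210  
[... 5012 characters left out ...]
  134 
233 145* 110*  76   73  154  222  223  223  223  223  223  223  224  224  224  224  224  224  224  225  224  224  213  131  134  135  134 
234 147* 118*  77   73  157  221  221  222  222  222  223  222  222  223  223  223  224  224  224  223  223  224  216  131  136  135  134 
235 147* 126*  77   74  155  222  222  223  223  223  223  223  224  224  224  224  225  225  225  225  225  225  215  131  135  135  134 
236 147* 131*  79   74  155  223  224  225  224  225  225  225  226  226  226  227  227  227  227  227  227  227  217  131  135  134  134 
237 148* 132*  80   75  156  224  225  225  226  226  226  227  227  228  228  228  229  228  229  229  229  229  218  132  135  135  134
```

```bash
python3 -c "
from plant import bot
print(bot.close_job())"
```

```text
the job is handed in; nothing more can be done
None
```

I handed the job in at about 31 s; no verdict came back. By the last pictures, the bracket is gripped against the anvil with the plunger almost fully in, the pin's tail stands about 1 mm out, and the hand is clear.

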